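# Probe the press bed socket and fit the support post that matches

## Robot

A 7-joint arm with a two-finger parallel gripper is mounted at the origin on a cart in front of the work surface, level with it; the furniture and walls round the work are solid. World frame = base frame: x ahead of the robot, y to its left, z up, the work surface at z = 0. Lengths are in m, angles in rad, forces in N, time in s.
With the tool pointing down it reaches from about 0.4 to 0.85 m from the base axis. Payload 10.4 kg.
Tool frame: the origin (TCP) lies between the finger pads; the fingertips stand 17 mm ahead of it and the grasp point (between the pads) lies 2 mm behind it; z points along the fingers, y is the direction in which the jaws open and shut (so a half turn about z gives the same grasp; the last joint's range is limited). The gripper opens to 85 mm and grips with 20 to 120 N. Pads are 22 mm wide; open, the fingers measure 114 mm over their backs; the gripper's body (76 mm by 85 mm) begins 54 mm behind the grasp point. The pads swing forward as they close: fully open they stand 13 mm farther back than shut.
Start: joints at [1.284, 0.332, -0.065, 1.46, 0.022, 1.35, -0.088], TCP at [0.163, -0.603, 0.248] pointing down, gripper open.
Joint ranges: [-2.6, 2.6], [-0.5, 2.12], [-1.47, 1.34], [0.16, 2.42], [-1.27, 4.41], [0.06, 2.06], [-2.6, 2.6]. Speed limits (rad/s): [2.22, 2.22, 2.79, 2.79, 3.14, 3.14, 3.14].

## Interface

Orientations are given as a unit quaternion [x, y, z, w].
In Python, from workcell import manip gives the robot as it stands.
- The arm moves only by the tool jog_arm, never from a script. Its argument "steps" is one flat list of numbers, 5 for each row, row after row: the finger opening in m, from 0 to 0.0854, then the shift along the tool's x, y, z in m, then the turn about the tool's z in rad. In form: [gripper, x, y, z, twist, gripper, x, y, z, twist, ...]. A call has exactly 10 rows; each row is the pose to reach, as a shift and turn from the pose commanded when the call began, along the tool's axes at that moment; what a row does not reach only later rows make up. A row lasts 1/10 s, in which the tool goes at most 50 mm and 8.59 degrees, less where a joint would pass 70% of its speed; a pose out of reach is approached as far as the arm can. A call with a gripper value outside its range is refused whole. The fingers move at their own pace and stop on an object; "grip_force" is the grip in N (left out, the last holds). Time passes only in rows, so rows that repeat a pose let the fingers close, or fill a call up. It gives the time, the measured TCP pose, the force and the opening at its end, in the units of the state.
- manip.get_obs(): the state, without advancing time (a new reading comes with each control period).
- manip.camera(name): name is "scene" or "side" or "wrist"; returns (picture, depth): 480x640x3 uint8, red, green, blue; 480x640 float32, m along the optical axis (not along the pixel's ray), 0 where there is no reading.
- manip.calibration(name): a dict with "mtx" (3x3 intrinsics, pixels), "world_to_cam" (4x4, takes a point from world to camera coordinates). Camera axes: x right, y down, z forward; pixel columns grow to the right and rows downward; lengths in m; the calibration is good to about 2 mm. A picture is of the moment at which its call begins: read the wrist's pose just before it. calibration takes no time and is no camera call; for the wrist camera it gives the pose at the moment of the call.
- manip.hand_in(): hands the job in, once; it reports no verdict.
The state is a dict: "clock": time; "joint_pos": joint angles; "joint_velocities": joint speeds; "tau": joint torques, N m; "position": TCP position; "ee_rot": TCP orientation; "ft_force": force on the tool from outside, world axes, zero at the start; "torque": the same for the moment, N m; "grip_width": opening from 0.0 (shut) to 1.0 (fully open).
Only numpy, scipy, OpenCV 4.12 (cv2) and the standard library are available. Lean on these libraries where they do the work, as an engineer would, in place of code of your own. Each camera call takes 0.05 s, during which the arm holds its last target.

## Task

Probe the blind socket in the grey press bed block down to its bottom with the blue-handled depth rod, then put the rod back in its stand. Stand the support post that matches the depth upright in the socket, so that 50 mm of it shows above the block, and leave the other post standing where it is.

Things in the scene. Friction and masses are not known exactly. Their poses are not given: they have to be found in the camera images.
- socket (a point): centre of the mouth of a blind round socket in the top of the fixed grey press bed block (70 x 130 x 60 mm high, on a pale board whose top is 95 mm above the table). Bore 37 mm wide, straight down, flat bottom; a stop disc inside makes it either 25 or 50 mm deep, differing from start to start. z is up; the block extends 35 mm along x, -x and -y, 95 mm along +y
- rod: depth rod, 125 mm long, tip down in a pale wooden stand: steel shaft 16 mm wide, black rings, blue round handle 24 mm wide and 50 mm tall. Origin at the handle's centre, 100 mm above the tip; z points up from tip to handle. The stand (fixed, 60 x 60 x 45 mm high) is where the rod starts; its hole is 27 mm wide, its flat bottom 40 mm down, 5 mm above the pale board
- short_post (a point): short support post, for the 25 mm socket: aluminium cylinder 24 mm wide and 75 mm tall with a black rubber top, standing on the pale board. The point is its centre, 37.5 mm above its foot; z points to its rubber top. Hold it within 35 mm of the top so that the fingers stay clear of the block
- long_post (a point): long support post, for the 50 mm socket: aluminium cylinder 24 mm wide and 100 mm tall with a black rubber top, standing on the pale board. The point is its centre, 50 mm above its foot; z points to its rubber top. Hold it within 35 mm of the top so that the fingers stay clear of the block

How it is judged:
On the way:
1. the depth rod's tip has come to rest on the bottom of the socket (horizontal distance between rod and socket below 0.025 m and linear speed of rod below 0.012 m/s and (z of rod in the frame of socket between 0.068 and 0.08 m or z of rod in the frame of socket below 0.056 m)), for 0.1 s.
At the end, for the whole second after the job is handed in: Rod back in its stand (handle within 40 mm of its start). The post matching the socket's depth stands in it, upright within 11 degrees, on the socket's axis within 12 mm, showing 50 mm (within 8 mm) above the block. The other post is within 20 mm of its start (distance of rod from where it was at the start of the episode below 0.04 m and ((horizontal distance between short_post and socket below 0.012 m and z of short_post in the frame of socket between 0.0045 and 0.0205 m and angle between short_post's own z axis and vertical below 0.2 rad and distance of long_post from where it was at the start of the episode below 0.02 m) or (horizontal distance between long_post and socket below 0.012 m and z of long_post in the frame of socket between -0.008 and 0.008 m and angle between long_post's own z axis and vertical below 0.2 rad and distance of short_post from where it was at the start of the episode below 0.02 m))); the robot touches nothing.
It also fails if it takes over 64 s, if anything falls off the work surface, if the arm or the gripper's body presses on something with over 40 N, if the wrist force passes 120 N, or if a joint passes its speed limit or range.

## Working session

There is one attempt and no reset: what is moved stays moved. The work goes in short steps, Python scripts to look and compute and a tool call to move; the robot and the scene stay as the last step left them, time stands still between calls to the robot, and variables do not carry over. Pictures are saved under pics/ and viewed, and the job is handed in when it is done.

Besides the shell and the picture viewer there is one more tool, called in YAML: its name, and indented under it one key for each argument. jog_arm: Moves the arm, as the interface text tells. Its arguments: {"type":"object","properties":{"steps":{"type":"array"},"grip_force":{"type":"number"}},"required":["steps"]}

```bash
ls; mkdir -p pics; python3 - <<'E'
from workcell import manip
import cv2,numpy as np
o=manip.get_obs()
for k,v in o.items(): print(k,np.round(v,4))
for n in ["scene","side","wrist"]:
    c=manip.calibration(n); print(n,np.round(c["mtx"],1).tolist(),np.round(c["world_to_cam"],4).tolist())
    im,d=manip.camera(n); cv2.imwrite(f"pics/{n}0.png",im[:,:,::-1]); np.savez(f"{n}0.npz",im=im,d=d,mtx=c["mtx"],T=c["world_to_cam"])
E
```

```text
pics
clock 0.0
joint_pos [ 1.2844  0.3329 -0.0647  1.461   0.0216  1.3499 -0.0885]
joint_velocities [ 0.0009 -0.0008 -0.0003  0.0009 -0.0007 -0.0018 -0.0012]
tau [ 7.00000e-04 -6.25449e+01  4.98000e-02 -3.91603e+01  1.63000e-02
  9.90000e-03  0.00000e+00]
position [ 0.1629 -0.603   0.2475]
ee_rot [ 9.913e-01  1.315e-01 -1.000e-04 -7.000e-04]
ft_force [-0.107   0.319  -0.1616]
torque [ 0.0064 -0.0434  0.0565]
grip_width 1.0009
scene [[623.3, 0.0, 319.4], [0.0, 623.3, 224.6], [0.0, 0.0, 1.0]] [[-0.903, -0.4293, -0.0156, 0.4733], [-0.2954, 0.6469, -0.7031, 0.3108], [0.3119, -0.6303, -0.7109, 1.2612], [0.0, 0.0, 0.0, 1.0]]
side [[548.6, 0.0, 321.3], [0.0, 548.6, 226.0], [0.0, 0.0, 1.0]] [[-0.8966, -0.4426, 0.0182, 0.4677], [-0.3077, 0.5928, -0.7443, 0.3071], [0.3186, -0.6729, -0.6676, 0.8911], [0.0, 0.0, 0.0, 1.0]]
wrist [[411.6, 0.0, 319.5], [0.0, 411.6, 233.6], [0.0, 0.0, 1.0]] [[0.2613, -0.9653, -0.0011, -0.6251], [-0.9146, -0.248, 0.3193, -0.0424], [-0.3085, -0.0824, -0.9477, 0.3801], [0.0, 0.0, 0.0, 1.0]]
```

View pics/scene0.png

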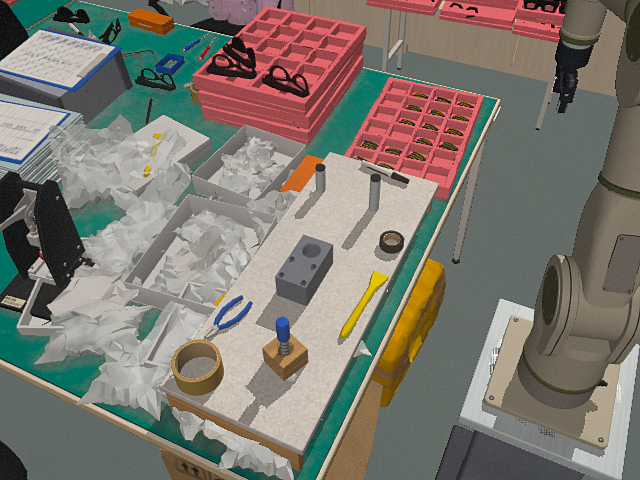

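View pics/side0.png

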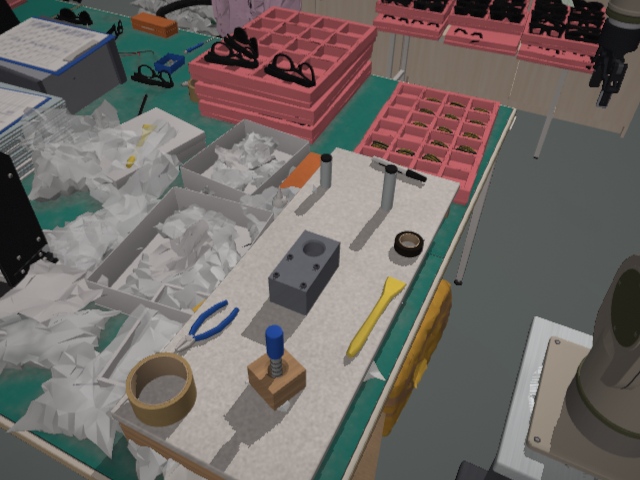

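View pics/wrist0.png

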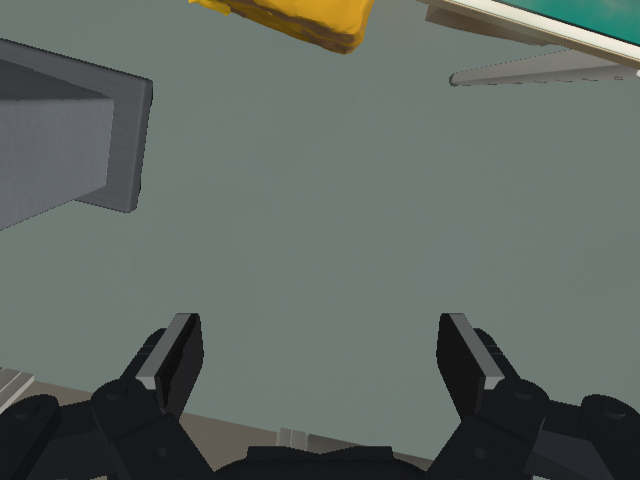

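The scene view shows the grey block with its socket mouth at about (313,248), the rod at (283,330), and posts at (320,178) and (375,192). The side view shows the socket at (315,246), the rod at (275,345), and posts at (326,170) and (390,185). The wrist camera sees only floor.

```bash
cat > h.py <<'E'
import numpy as np,cv2
def ray(px,m,T):
    R=T[:3,:3];t=T[:3,3];c=-R.T@t
    d=R.T@np.linalg.inv(m)@np.array([px[0],px[1],1.0]);return c,d
def onplane(px,m,T,z):
    c,d=ray(px,m,T);return c+d*(z-c[2])/d[2]
def proj(P,m,T):
    p=T[:3,:3]@np.asarray(P)+T[:3,3];q=m@p;return q[:2]/q[2]
def deproj(px,z,m,T):
    c,d=ray(px,m,T);return c+d*z
E
python3 - <<'E'
from h import *
for n in ["scene","side"]:
    f=np.load(n+"0.npz");im=f["im"];d=f["d"];m=f["mtx"];T=f["T"]
    bgr=im[:,:,::-1]
    hsv=cv2.cvtColor(im,cv2.COLOR_RGB2HSV)
    print(n)
    def comps(mask,roi,mn):
        k=np.zeros_like(mask);x0,y0,x1,y1=roi;k[y0:y1,x0:x1]=mask[y0:y1,x0:x1]
        nn,l,s,c=cv2.connectedComponentsWithStats(k.astype(np.uint8))
        out=[]
        for i in range(1,nn):
            if s[i,4]>=mn:
                dd=d[l==i];dd=dd[dd>0]
                P=deproj(c[i],np.median(dd),m,T) if len(dd) else None
                print("  ",s[i].tolist(),np.round(c[i],1),None if P is None else np.round(P,3))
    blue=((hsv[:,:,0]>100)&(hsv[:,:,0]<130)&(hsv[:,:,1]>120)).astype(np.uint8)
    print("blue");comps(blue,(240,290,330,380),30)
    dark=(hsv[:,:,2]<55).astype(np.uint8)
    print("dark");comps(dark,(290,140,440,220),15)
    print("sock");comps((hsv[:,:,2]<75).astype(np.uint8),(260,225,350,310),20)
    # depth crops
    Z=cv2.resize(bgr[140:400,200:440],None,fx=3,fy=3,interpolation=cv2.INTER_CUBIC)
    cv2.imwrite(f"pics/{n}_z1.png",Z[:300*1][:, :])
    cv2.imwrite(f"pics/{n}_z2.png",cv2.resize(bgr[225:315,250:350],None,fx=6,fy=6,interpolation=cv2.INTER_CUBIC))
E
```

```text
scene
blue
   [240, 301, 12, 18, 74] [245.4 309.5] [0.604 0.176 0.106]
   [276, 317, 14, 25, 290] [282.3 328.9] [0.474 0.251 0.212]
dark
   [364, 141, 14, 6, 18] [370.4 142.9] [ 0.614 -0.525  0.03 ]
   [421, 140, 11, 6, 16] [425.6 142.9] [ 0.471 -0.587  0.031]
   [316, 164, 9, 8, 33] [319.8 167.4] [ 0.625 -0.221  0.169]
   [391, 173, 18, 11, 66] [399.3 178. ] [ 0.461 -0.331  0.107]
   [371, 175, 9, 7, 22] [374.2 179.1] [ 0.483 -0.209  0.193]
sock
   [306, 248, 26, 56, 336] [318.3 276.6] [0.5   0.052 0.127]
side
blue
   [266, 325, 17, 34, 515] [274.2 341.4] [0.472 0.252 0.211]
dark
   [371, 141, 17, 6, 28] [378.7 143.2] [ 0.615 -0.523  0.03 ]
   [401, 151, 13, 5, 19] [408.1 152.4] [ 0.533 -0.519  0.029]
   [321, 154, 11, 8, 72] [325.8 157.6] [ 0.623 -0.219  0.169]
   [379, 163, 22, 11, 98] [390.3 168.6] [ 0.482 -0.212  0.194]
   [406, 170, 20, 12, 115] [415.  175.5] [ 0.461 -0.331  0.106]
sock
   [303, 242, 22, 14, 243] [313.2 248.7] [0.539 0.002 0.138]
   [269, 244, 71, 66, 1563] [302.9 287.3] [0.516 0.086 0.131]
   [287, 254, 6, 7, 30] [289.5 256.8] [0.557 0.056 0.157]
   [313, 264, 7, 6, 30] [315.9 266.5] [0.507 0.056 0.157]
```

View pics/side_z2.png

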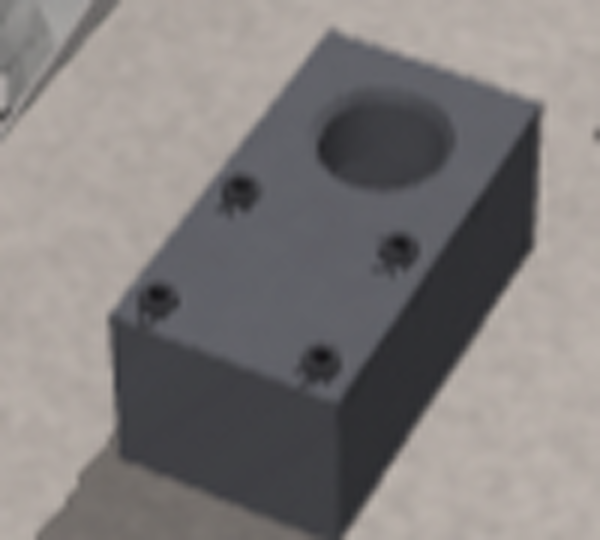

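View pics/scene_z2.png

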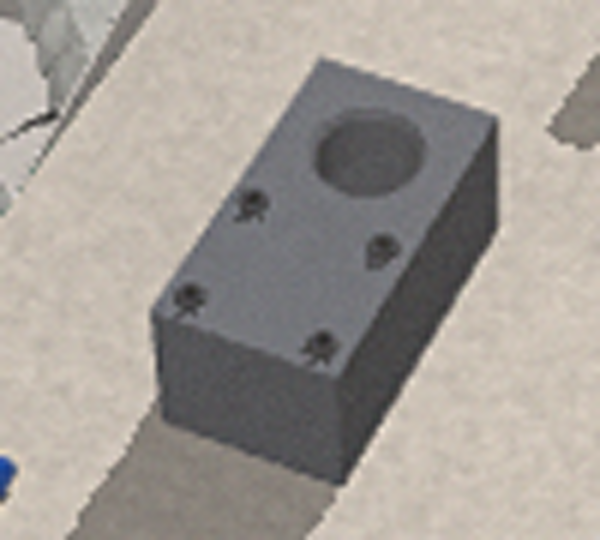

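```bash
python3 - <<'E'
from h import *
F={n:np.load(n+"0.npz") for n in ["scene","side"]}
cr={"side":[(333,30),(541,106),(340,402),(113,318)],"scene":[(321,59),(497,119),(340,378),(154,313)]}
mo={"side":(386,138),"scene":(369,152)}
for n in F:
    f=F[n];m=f["mtx"];T=f["T"];d=f["d"];im=f["im"]
    g=lambda p:((p[0]+.5)/6-.5+250,(p[1]+.5)/6-.5+225)
    C=[onplane(g(p),m,T,.155) for p in cr[n]]
    print(n,"corners",np.round(C,4)[:,:2].tolist(),"centre",np.round(np.mean(C,0),4))
    print(" mouth",np.round(onplane(g(mo[n]),m,T,.155),4))
    e=np.array(C[2])-C[1];print(" len",np.linalg.norm(e),np.linalg.norm(np.array(C[0])-C[1]),"yaw off y",np.degrees(np.arctan2(-e[0],e[1])))
    # point clouds from depth
    v,u=np.mgrid[0:480,0:640];R=T[:3,:3];t=T[:3,3]
    X=np.stack([(u-m[0,2])/m[0,0]*d,(v-m[1,2])/m[1,1]*d,d],-1)
    W=(X-t)@R
    for nm,(x,y),h in [("rod",(.474,.255),.22),("short",(.625,-.221),.17),("long",(.483,-.212),.195),]:
        s=(np.hypot(W[...,0]-x,W[...,1]-y)<.035)&(d>0)
        P=W[s];zt=np.percentile(P[:,2],99.5)
        top=P[np.abs(P[:,2]-zt)<.004]
        # lateral surface: cylinder circle fit
        side=P[(P[:,2]<zt-.008)&(P[:,2]>zt-.035)]
        from scipy.optimize import least_squares
        r=least_squares(lambda q:np.hypot(side[:,0]-q[0],side[:,1]-q[1])-.012,[x,y],loss="soft_l1",f_scale=.001)
        print(" ",nm,"ztop",round(zt,4),"topc",np.round(top.mean(0),4),"mid",np.round((top.min(0)+top.max(0))/2,4),"n",len(top),"cyl",np.round(r.x,4),len(side))
E
```

```text
scene corners [[0.5695, -0.0194], [0.4999, -0.019], [0.4985, 0.1089], [0.5678, 0.11]] centre [0.5339 0.0451 0.155 ]
 mouth [0.5341 0.0139 0.155 ]
 len 0.12793052085198994 0.06957361918070963 yaw off y 0.6214499008020975
  rod ztop 0.2273 topc [0.4763 0.2453 0.2255] mid [0.4769 0.2456 0.2263] n 97 cyl [0.4668 0.261 ] 118
  short ztop 0.1738 topc [ 0.6251 -0.2241  0.1714] mid [ 0.6235 -0.2234  0.1729] n 28 cyl [ 0.6263 -0.2249] 90
  long ztop 0.1978 topc [ 0.4822 -0.2149  0.1957] mid [ 0.4829 -0.2156  0.1964] n 47 cyl [ 0.4839 -0.2177] 97
side corners [[0.5664, -0.0186], [0.4975, -0.0173], [0.4971, 0.1104], [0.5657, 0.1118]] centre [0.5317 0.0466 0.155 ]
 mouth [0.5316 0.0153 0.155 ]
 len 0.12770651767559116 0.0689112155132625 yaw off y 0.19939506345510827
  rod ztop 0.2259 topc [0.4751 0.2459 0.2245] mid [0.4752 0.2451 0.2249] n 202 cyl [0.4761 0.2444] 217
  short ztop 0.1723 topc [ 0.624  -0.2222  0.1703] mid [ 0.6248 -0.2226  0.1707] n 59 cyl [ 0.6256 -0.2246] 117
  long ztop 0.1963 topc [ 0.4817 -0.215   0.1947] mid [ 0.4818 -0.2164  0.1952] n 75 cyl [ 0.4821 -0.2169] 136
```

jog_arm:
  steps: [0.0854,0.02,-0.01,-0.03,-0.1,0.0854,0.06,-0.03,-0.07,-0.25,0.0854,0.105,-0.053,-0.09,-0.4,0.0854,0.15,-0.076,-0.0925,-0.55,0.0854,0.195,-0.1,-0.0925,-0.7,0.0854,0.24,-0.122,-0.0925,-0.85,0.0854,0.285,-0.145,-0.0925,-1.0,0.0854,0.33,-0.168,-0.0925,-1.15,0.0854,0.37,-0.188,-0.0925,-1.25,0.0854,0.4043,-0.2046,-0.0925,-1.307]
  grip_force: 40

```text
clock: 1.15
position: [0.5011, -0.2987, 0.3409]
ee_rot: [0.706, 0.708, -0.0, 0.0]
ft_force: [0.9, -1.0, 0.2]
grip_width: 1.0
```

```bash
cat > st.py <<'E'
from workcell import manip
import numpy as np
o=manip.get_obs();q=o["ee_rot"]
from scipy.spatial.transform import Rotation as R
M=R.from_quat(q).as_matrix()
print("t",o["clock"],"pos",np.round(o["position"],4),"toolx",np.round(M[:,0],3),"tooly",np.round(M[:,1],3),"z",np.round(M[:,2],3),"F",np.round(o["ft_force"],1),"g",o["grip_width"],"q",np.round(o["joint_pos"],2))
E
python3 st.py; python3 - <<'E'
from h import *
f=np.load("side0.npz");m=f["mtx"];T=f["T"];d=f["d"]
v,u=np.mgrid[0:480,0:640]
X=np.stack([(u-m[0,2])/m[0,0]*d,(v-m[1,2])/m[1,1]*d,d],-1);W=(X-T[:3,3])@T[:3,:3]
for y in (-.30,-.26,-.22,-.18,-.14):
  print(y,[ (round(x,2),round(float(W[...,2][(abs(W[...,0]-x)<.01)&(abs(W[...,1]-y)<.02)&(d>0)].max(initial=-1)),3)) for x in np.arange(.56,.78,.02)])
E
```

```text
t 1.15 pos [ 0.5011 -0.2987  0.3409] toolx [-0.004  1.    -0.   ] tooly [1.    0.004 0.   ] z [ 0. -0. -1.] F [ 0.9 -1.   0.2] g 1.0000605593972722 q [ 0.85  0.24 -0.48  1.4   0.11  1.52  0.38]
-0.3 [(np.float64(0.56), 0.098), (np.float64(0.58), 0.099), (np.float64(0.6), 0.099), (np.float64(0.62), 0.099), (np.float64(0.64), 0.098), (np.float64(0.66), 0.096), (np.float64(0.68), -1.0), (np.float64(0.7), 0.048), (np.float64(0.72), 0.047), (np.float64(0.74), 0.048), (np.float64(0.76), 0.069)]
-0.26 [(np.float64(0.56), 0.098), (np.float64(0.58), 0.099), (np.float64(0.6), 0.098), (np.float64(0.62), 0.098), (np.float64(0.64), 0.096), (np.float64(0.66), 0.098), (np.float64(0.68), -1.0), (np.float64(0.7), 0.047), (np.float64(0.72), 0.047), (np.float64(0.74), 0.048), (np.float64(0.76), 0.067)]
-0.22 [(np.float64(0.56), 0.098), (np.float64(0.58), 0.1), (np.float64(0.6), 0.098), (np.float64(0.62), 0.173), (np.float64(0.64), 0.17), (np.float64(0.66), 0.099), (np.float64(0.68), 0.071), (np.float64(0.7), 0.067), (np.float64(0.72), 0.058), (np.float64(0.74), 0.048), (np.float64(0.76), 0.068)]
-0.18 [(np.float64(0.56), 0.099), (np.float64(0.58), 0.098), (np.float64(0.6), 0.1), (np.float64(0.62), 0.099), (np.float64(0.64), 0.103), (np.float64(0.66), 0.098), (np.float64(0.68), 0.061), (np.float64(0.7), 0.088), (np.float64(0.72), 0.094), (np.float64(0.74), 0.046), (np.float64(0.76), 0.068)]
-0.14 [(np.float64(0.56), 0.099), (np.float64(0.58), 0.098), (np.float64(0.6), 0.1), (np.float64(0.62), 0.101), (np.float64(0.64), 0.098), (np.float64(0.66), 0.098), (np.float64(0.68), -1.0), (np.float64(0.7), 0.071), (np.float64(0.72), 0.067), (np.float64(0.74), 0.049), (np.float64(0.76), 0.073)]
```

jog_arm:
  steps: [0.0854,0.02,-0.002,0,0,0.0854,0.06,-0.004,0,0,0.0854,0.11,-0.006,0,0,0.0854,0.16,-0.008,0,0,0.0854,0.21,-0.011,0,0,0.0854,0.26,-0.014,0,0,0.0854,0.31,-0.016,0,0,0.0854,0.36,-0.018,0,0,0.0854,0.395,-0.02,0,0,0.0854,0.42,-0.022,0,0]

```text
clock: 2.15
position: [0.4771, 0.1225, 0.3409]
ee_rot: [0.706, 0.708, 0.0, 0.0]
ft_force: [-0.1, -0.0, 0.3]
grip_width: 0.998
```

```bash
python3 st.py; python3 - <<'E'
from workcell import manip
import cv2,numpy as np
n="wrist"
c=manip.calibration(n); im,d=manip.camera(n); cv2.imwrite("pics/wrist1.png",im[:,:,::-1]); np.savez("wrist1.npz",im=im,d=d,mtx=c["mtx"],T=c["world_to_cam"])
E
```

```text
t 2.15 pos [0.4771 0.1225 0.3409] toolx [-0.003  1.    -0.   ] tooly [1.    0.003 0.   ] z [ 0. -0. -1.] F [-0.1 -0.   0.3] g 0.9978409421126541 q [ 0.47  0.06 -0.83  1.61  0.04  1.49 -0.36]
```

View pics/wrist1.png

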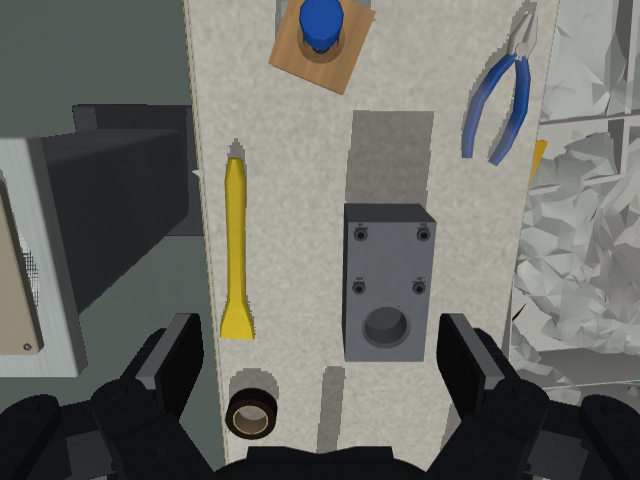

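The wrist view shows the socket mouth at (386,327) and the rod handle at (322,25), in a stand that sits rotated. I'll measure from it.

```bash
python3 - <<'E'
from h import *
f=np.load("wrist1.npz");m=f["mtx"];T=f["T"];d=f["d"];im=f["im"]
print("sock",onplane((386,327),m,T,.155), [np.round(onplane(p,m,T,.155),4) for p in [(344,222),(432,222),(424,361),(343,360)]])
v,u=np.mgrid[0:480,0:640]
X=np.stack([(u-m[0,2])/m[0,0]*d,(v-m[1,2])/m[1,1]*d,d],-1);W=(X-T[:3,3])@T[:3,:3]
s=np.hypot(u-386,v-327)<14
z=W[s][:,2];print("bottom z",np.percentile(z,[5,25,50,75,95]))
s=(W[...,2]>.165)&(v<60)&(u>290)&(u<350)&(d>0);P=W[s]
print("rod",len(P),P.min(0),P.max(0),P[P[:,2]>.22].mean(0))
s=(W[...,2]>.15)&(W[...,2]<.16)&(u>340)&(u<440)&(v>200)&(v<365);print("block",W[s].min(0),W[s].max(0))
Z=cv2.resize(im[290:370,335:440,::-1],None,fx=6,fy=6,interpolation=cv2.INTER_CUBIC);cv2.imwrite("pics/w1z.png",Z)
E
```

```text
sock [0.53458829 0.0140978  0.155     ] [array([0.4961, 0.1088, 0.155 ]), array([0.5657, 0.1091, 0.155 ]), array([ 0.5704, -0.0204,  0.155 ]), array([ 0.4982, -0.0196,  0.155 ])]
bottom z [0.1288195  0.12967833 0.13062    0.13768765 0.14569213]
rod 1808 [0.4652572  0.2314616  0.17722848] [0.48878071 0.2512786  0.22685375] [0.47702307 0.24202615 0.22443809]
block [ 0.49919816 -0.02210077  0.15005557] [0.56984211 0.10957287 0.1599602 ]
```

View pics/w1z.png

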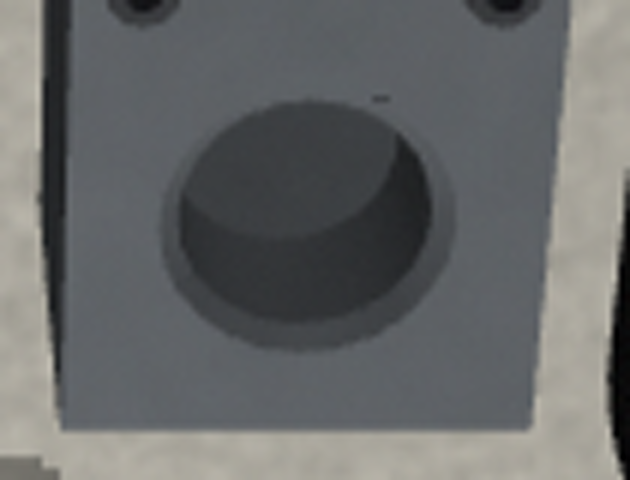

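jog_arm:
  steps: [0.0854,0.02,0,0,0,0.0854,0.06,0,0,0,0.0854,0.1,0,0,0,0.0854,0.122,0,0.01,0,0.0854,0.122,0,0.03,0,0.0854,0.122,0,0.06,0,0.0854,0.122,0,0.09,0,0.0854,0.122,0,0.12,0,0.0854,0.122,0,0.135,0,0.0854,0.122,0,0.138,0]

```text
clock: 3.2
position: [0.4774, 0.2409, 0.2013]
ee_rot: [0.707, 0.707, -0.001, -0.001]
ft_force: [0.1, -0.3, 0.5]
grip_width: 1.006
```

jog_arm:
  steps: [0.0854,0,0,0,0,0.05,0,0,0,0,0.02,0,0,0,0,0.015,0,0,0,0,0.015,0,0,0,0,0.015,0,0,0,0,0.015,0,0,0,0,0.015,0,0,0,0,0.015,0,0,0,0,0.015,0,0,0,0]
  grip_force: 50

```text
clock: 4.2
position: [0.4781, 0.2417, 0.2033]
ee_rot: [0.707, 0.707, 0.0, 0.0]
ft_force: [-1.6, -0.9, 5.5]
grip_width: 0.268
```

```bash
python3 st.py; python3 - <<'E'
from workcell import manip
import cv2,numpy as np
for n in ("wrist","side"):
  c=manip.calibration(n); im,d=manip.camera(n); np.savez(f"{n}2.npz",im=im,d=d,mtx=c["mtx"],T=c["world_to_cam"])
  cv2.imwrite(f"pics/{n}2.png",im[:,:,::-1] if n=="wrist" else cv2.resize(im[270:420,170:370,::-1],None,fx=4,fy=4))
E
```

```text
t 4.2 pos [0.4781 0.2417 0.2033] toolx [-0.  1.  0.] tooly [1.    0.    0.001] z [ 0.001  0.    -1.   ] F [-1.6 -0.9  5.5] g 0.26777400472243984 q [ 0.23  0.28 -0.91  1.72  0.24  1.25 -0.73]
```

View pics/side2.png

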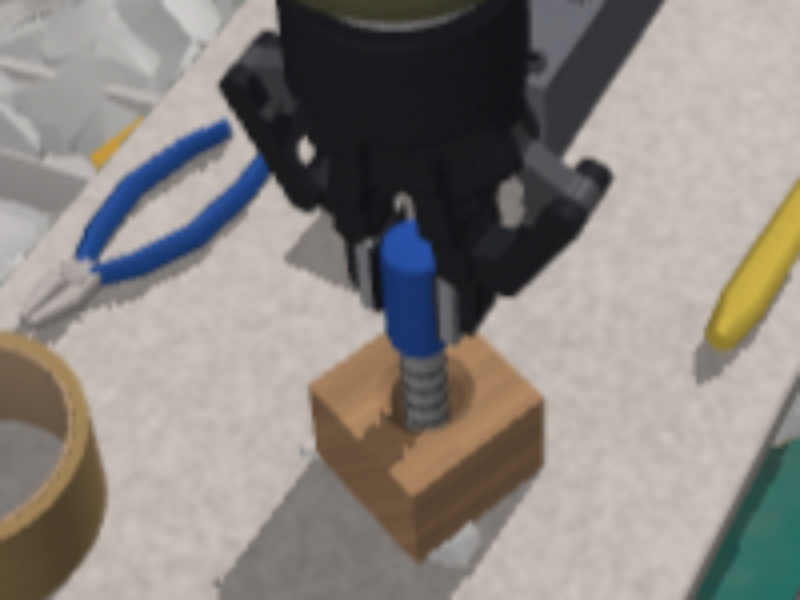

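View pics/wrist2.png

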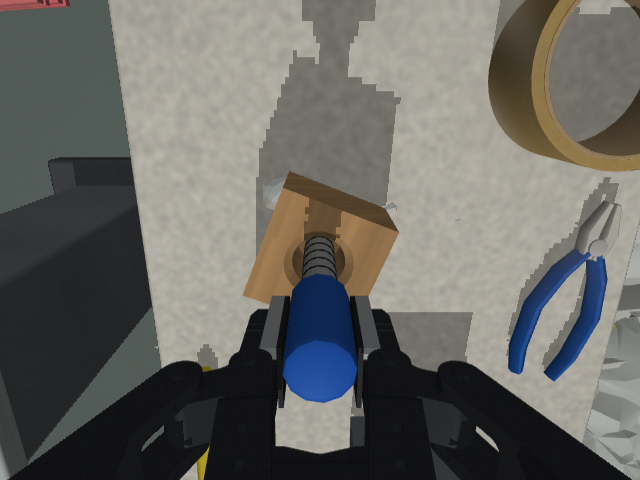

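The handle is between the pads at (320,340) in the wrist view. The opening of about 23 mm agrees with its 24 mm width. Now I'll lift the rod and carry it over the socket.

jog_arm:
  steps: [0.015,0,0,-0.01,0,0.015,0,0,-0.035,0,0.015,0,0,-0.065,0,0.015,0,0,-0.09,0,0.015,-0.02,0.005,-0.095,0,0.015,-0.06,0.015,-0.095,0,0.015,-0.1,0.025,-0.095,0,0.015,-0.14,0.035,-0.095,0,0.015,-0.18,0.045,-0.095,0,0.015,-0.205,0.05,-0.095,0]

```text
clock: 5.3
position: [0.5283, 0.0328, 0.2979]
ee_rot: [0.708, 0.706, -0.0, 0.0]
ft_force: [0.6, -0.6, -2.2]
grip_width: 0.265
```

jog_arm:
  steps: [0.015,-0.015,0.004,0,0,0.015,-0.024,0.006,0,0,0.015,-0.024,0.006,0,0,0.015,-0.024,0.006,0,0,0.015,-0.024,0.006,0,0,0.015,-0.024,0.006,0,0,0.015,-0.024,0.006,0,0,0.015,-0.024,0.006,0,0,0.015,-0.024,0.006,0,0,0.015,-0.024,0.006,0,0]

```text
clock: 6.3
position: [0.5339, 0.0126, 0.2978]
ee_rot: [0.707, 0.707, -0.0, 0.0]
ft_force: [0.8, 0.5, -1.0]
grip_width: 0.269
```

```bash
python3 st.py; python3 - <<'E'
from workcell import manip
import cv2,numpy as np
for n in ("wrist","side"):
  c=manip.calibration(n); im,d=manip.camera(n); np.savez(f"{n}3.npz",im=im,d=d,mtx=c["mtx"],T=c["world_to_cam"])
  cv2.imwrite(f"pics/{n}3.png",im[:,:,::-1] if n=="wrist" else cv2.resize(im[170:320,220:420,::-1],None,fx=4,fy=4))
E
```

```text
t 6.3 pos [0.5339 0.0126 0.2978] toolx [ 0.  1. -0.] tooly [ 1. -0.  0.] z [ 0. -0. -1.] F [ 0.8  0.5 -1. ] g 0.2690976760410576 q [ 0.58  0.18 -0.78  1.59  0.13  1.42 -0.2 ]
```

View pics/side3.png

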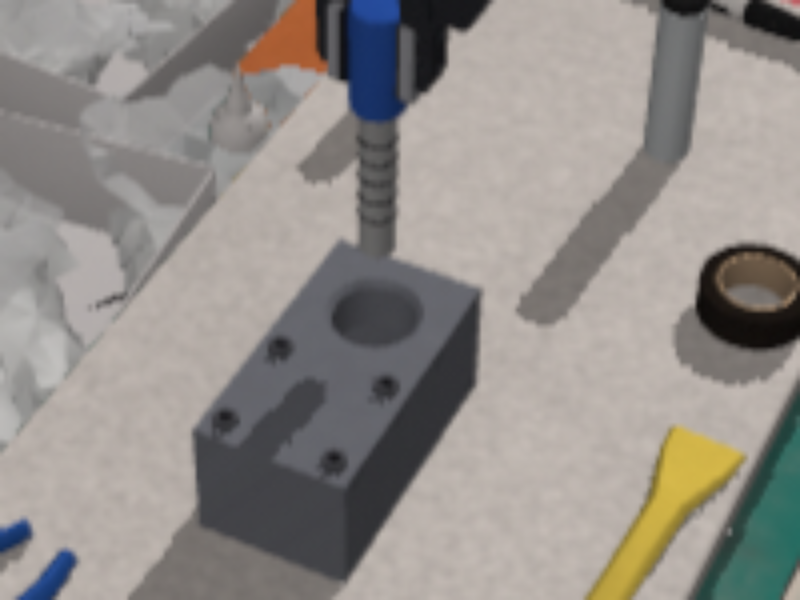

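View pics/wrist3.png

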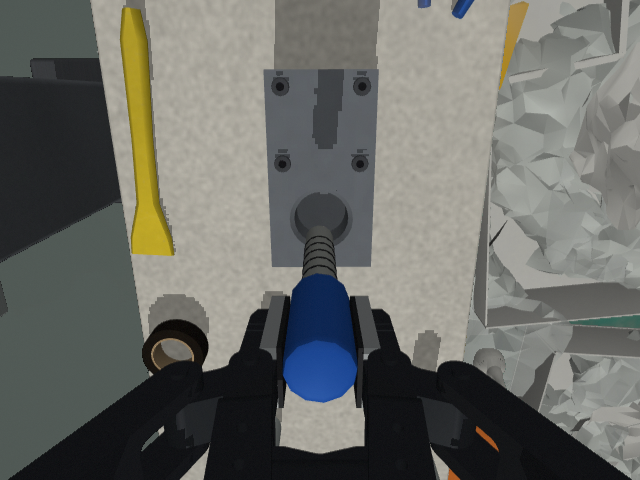

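The rod hangs straight. Its tip is at (314,232) in the full side frame and the mouth is at (322,217) in the wrist view. I'll check the alignment.

```bash
python3 - <<'E'
from h import *
f=np.load("wrist3.npz");m=f["mtx"];T=f["T"];print("mouth wrist",onplane((322,217),m,T,.155))
f=np.load("side3.npz");m=f["mtx"];T=f["T"];d=f["d"]
v,u=np.mgrid[0:480,0:640]
X=np.stack([(u-m[0,2])/m[0,0]*d,(v-m[1,2])/m[1,1]*d,d],-1);W=(X-T[:3,3])@T[:3,:3]
from scipy.optimize import least_squares
for a,b,r in ((.197,.215,.008),(.215,.24,.008),):
  s=(np.hypot(W[...,0]-.534,W[...,1]-.0145)<.025)&(W[...,2]>a)&(W[...,2]<b)&(d>0);P=W[s]
  print(a,len(P),least_squares(lambda q:np.hypot(P[:,0]-q[0],P[:,1]-q[1])-r,[.534,.0],loss="soft_l1",f_scale=.001).x,P[:,2].min())
f0=np.load("side3.npz")
print("mouth side",onplane((220+(376.5)/4,170+314/4),m,T,.155))
print("tip proj if at (.534,.0145,.1945)",proj((.534,.0145,.1945),m,T),"(.534,.0125)",proj((.534,.0125,.1945),m,T))
E
```

```text
mouth wrist [0.53519758 0.01547994 0.155     ]
0.197 72 [0.52462415 0.02736408] 0.19700132917412116
0.215 105 [0.52568747 0.02782046] 0.2152786025155267
mouth side [0.53022653 0.01718823 0.155     ]
tip proj if at (.534,.0145,.1945) [313.06333595 229.931616  ] (.534,.0125) [313.60150183 229.22119067]
```

jog_arm:
  steps: [0.015,0,0,0.01,0,0.015,0,0,0.025,0,0.015,0,0,0.04,0,0.015,0,0,0.052,0,0.015,0,0,0.058,0,0.015,0,0,0.06,0,0.015,0,0,0.062,0,0.015,0,0,0.0635,0,0.015,0,0,0.0645,0,0.015,0,0,0.065,0]

```text
clock: 7.4
position: [0.5342, 0.0126, 0.2333]
ee_rot: [0.707, 0.707, 0.0, 0.0]
ft_force: [-1.9, 0.8, 4.3]
grip_width: 0.267
```

```bash
python3 st.py
```

```text
t 7.4 pos [0.5342 0.0126 0.2333] toolx [ 0.  1. -0.] tooly [ 1.    -0.     0.001] z [ 0.001 -0.    -1.   ] F [-1.9  0.8  4.3] g 0.26722248847584956 q [ 0.57  0.22 -0.77  1.69  0.16  1.3  -0.23]
```

jog_arm:
  steps: [0.015,0,0,0.0005,0,0.015,0,0,0.001,0,0.015,0,0,0.0015,0,0.015,0,0,0.002,0,0.015,0,0,0.002,0,0.015,0,0,0.002,0,0.015,0,0,0.002,0,0.015,0,0,0.002,0,0.015,0,0,0.002,0,0.015,0,0,0.002,0]

```text
clock: 8.4
position: [0.5346, 0.0128, 0.2332]
ee_rot: [0.707, 0.707, 0.001, 0.001]
ft_force: [-6.1, 0.0, 17.9]
grip_width: 0.263
```

```bash
python3 st.py; python3 - <<'E'
from workcell import manip
import cv2,numpy as np
for n in ("wrist",):
  c=manip.calibration(n); im,d=manip.camera(n); np.savez(f"{n}4.npz",im=im,d=d,mtx=c["mtx"],T=c["world_to_cam"])
  cv2.imwrite(f"pics/{n}4.png",im[:,:,::-1])
E
```

```text
t 8.4 pos [0.5346 0.0128 0.2332] toolx [ 0.     1.    -0.001] tooly [ 1.    -0.     0.002] z [ 0.002 -0.001 -1.   ] F [-6.1  0.  17.9] g 0.263497392646264 q [ 0.57  0.22 -0.77  1.69  0.16  1.29 -0.23]
```

View pics/wrist4.png

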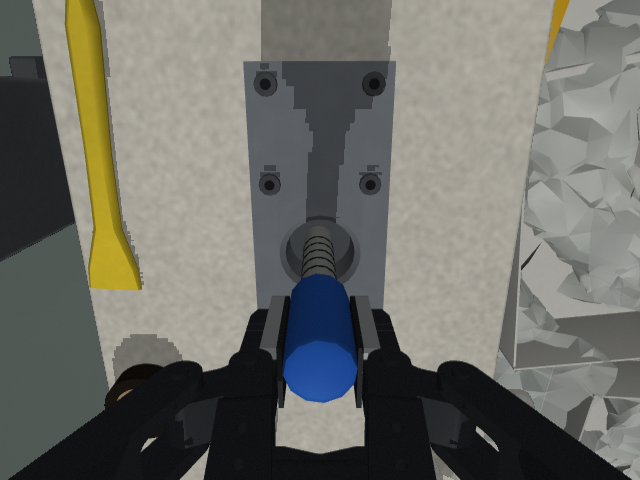

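The rod stopped at TCP z 0.2332 with 18 N, so its tip is at 0.130 and the socket is 25 mm deep. The wrist depth reading agrees, so the short post is the match. Now I'll return the rod.

jog_arm:
  steps: [0.015,0,0,-0.01,0,0.015,0,0,-0.03,0,0.015,0,0,-0.055,0,0.015,0,0,-0.066,0,0.015,0.02,-0.005,-0.067,0,0.015,0.06,-0.015,-0.067,0,0.015,0.1,-0.025,-0.067,0,0.015,0.14,-0.035,-0.067,0,0.015,0.18,-0.045,-0.067,0,0.015,0.21,-0.052,-0.067,0]

```text
clock: 9.45
position: [0.4807, 0.2251, 0.2978]
ee_rot: [0.706, 0.708, 0.0, -0.0]
ft_force: [0.5, -0.5, -2.3]
grip_width: 0.269
```

jog_arm:
  steps: [0.015,0.01,-0.002,0,0,0.015,0.019,-0.004,0,0,0.015,0.019,-0.004,0,0,0.015,0.019,-0.004,0,0,0.015,0.019,-0.004,0,0,0.015,0.019,-0.004,0,0,0.015,0.019,-0.004,0,0,0.015,0.019,-0.004,0,0,0.015,0.019,-0.004,0,0,0.015,0.019,-0.004,0,0]

```text
clock: 10.45
position: [0.4779, 0.2415, 0.2978]
ee_rot: [0.707, 0.707, -0.0, 0.0]
ft_force: [-0.5, 0.2, -0.3]
grip_width: 0.269
```

```bash
python3 st.py; python3 - <<'E'
from workcell import manip
import cv2,numpy as np
for n in ("wrist",):
  c=manip.calibration(n); im,d=manip.camera(n); np.savez(f"{n}5.npz",im=im,d=d,mtx=c["mtx"],T=c["world_to_cam"])
  cv2.imwrite(f"pics/{n}5.png",im[:,:,::-1])
E
```

```text
t 10.45 pos [0.4779 0.2415 0.2978] toolx [-0.  1. -0.] tooly [1. 0. 0.] z [ 0. -0. -1.] F [-0.5  0.2 -0.3] g 0.2688143476933366 q [ 0.26  0.22 -0.93  1.58  0.18  1.43 -0.68]
```

View pics/wrist5.png

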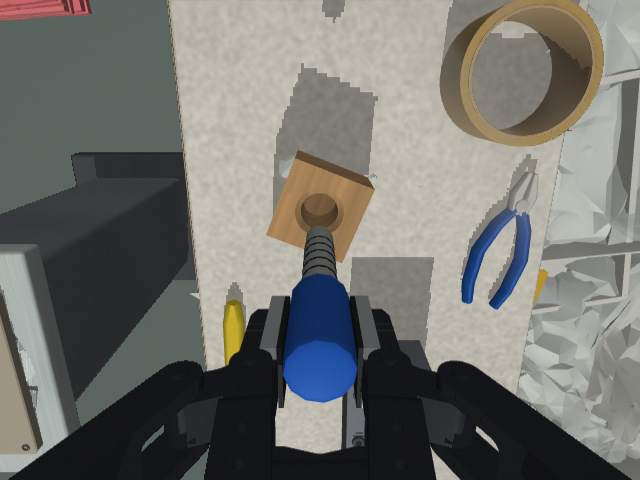

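```bash
python3 - <<'E'
from h import *
f=np.load("wrist5.npz");m=f["mtx"];T=f["T"];print(onplane((320,213),m,T,.14)); print(onplane((318.5,340),m,T,.22))
E
```

```text
[0.47787726 0.2430217  0.14      ]
[0.47697514 0.19037153 0.22      ]
```

The hole centre is at (0.478, 0.243) and the TCP is at (0.478, 0.2415), so they line up. I'll lower the rod to the same height as the grasp (z 0.2035).

jog_arm:
  steps: [0.015,0,0,0.015,0,0.015,0,0,0.035,0,0.015,0,0,0.055,0,0.015,0,0,0.072,0,0.015,0,0,0.083,0,0.015,0,0,0.089,0,0.015,0,0,0.092,0,0.015,0,0,0.0935,0,0.015,0,0,0.094,0,0.015,0,0,0.094,0]

```text
clock: 11.5
position: [0.4781, 0.2417, 0.2042]
ee_rot: [0.707, 0.707, 0.0, 0.0]
ft_force: [0.2, 0.3, -1.4]
grip_width: 0.268
```

```bash
python3 st.py
```

```text
t 11.5 pos [0.4781 0.2417 0.2042] toolx [-0.  1.  0.] tooly [1.    0.    0.001] z [ 0.001  0.    -1.   ] F [ 0.2  0.3 -1.4] g 0.26802960994902325 q [ 0.24  0.29 -0.92  1.72  0.24  1.25 -0.73]
```

jog_arm:
  steps: [0.015,0,0,0.0007,0,0.03,0,0,0.0007,0,0.05,0,0,0.0007,0,0.0854,0,0,0.0007,0,0.0854,0,0,0.0007,0,0.0854,0,0,0.0007,0,0.0854,0,0,-0.01,0,0.0854,0,0,-0.03,0,0.0854,0,0,-0.07,0,0.0854,0,0,-0.1,0]

```text
clock: 12.5
position: [0.4779, 0.2419, 0.3066]
ee_rot: [0.707, 0.707, 0.001, 0.0]
ft_force: [-0.4, 0.4, -0.3]
grip_width: 1.0
```

```bash
python3 st.py; python3 - <<'E'
from workcell import manip
import cv2,numpy as np
n="side"
c=manip.calibration(n); im,d=manip.camera(n); np.savez(f"{n}6.npz",im=im,d=d,mtx=c["mtx"],T=c["world_to_cam"])
cv2.imwrite(f"pics/{n}6.png",im[:,:,::-1])
E
```

```text
t 12.5 pos [0.4779 0.2419 0.3066] toolx [-0.     1.     0.001] tooly [1.    0.    0.001] z [ 0.001  0.001 -1.   ] F [-0.4  0.4 -0.3] g 0.9996481404301771 q [ 0.27  0.21 -0.94  1.57  0.17  1.45 -0.68]
```

View pics/side6.png

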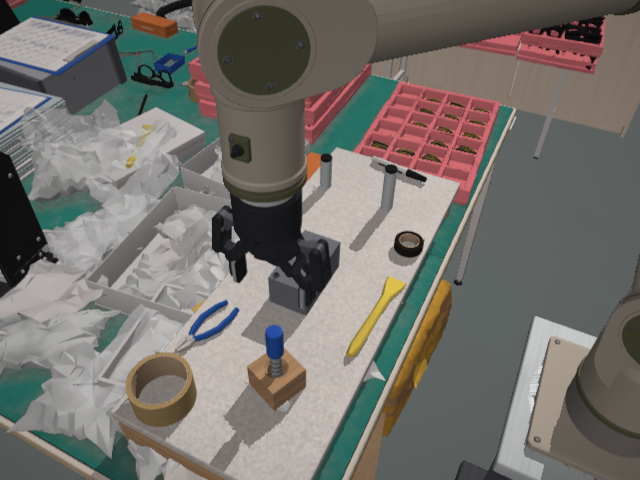

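The rod is back in its stand, with the handle at (275,343), the same as at the start. Next I'll go past the short post for a wrist view.

jog_arm:
  steps: [0.0854,-0.02,0.005,-0.03,0,0.0854,-0.06,0.015,-0.04,0,0.0854,-0.105,0.025,-0.04,0,0.0854,-0.15,0.035,-0.04,0,0.0854,-0.195,0.045,-0.04,0,0.0854,-0.24,0.055,-0.04,0,0.0854,-0.285,0.065,-0.04,0,0.0854,-0.33,0.075,-0.04,0,0.0854,-0.375,0.085,-0.04,0,0.0854,-0.42,0.095,-0.04,0]

```text
clock: 13.55
position: [0.5731, -0.1803, 0.3446]
ee_rot: [0.707, 0.707, 0.0, 0.0]
ft_force: [0.9, 1.2, -0.3]
grip_width: 0.999
```

jog_arm:
  steps: [0.0854,-0.045,0.015,0,0,0.0854,-0.09,0.03,0,0,0.0854,-0.13,0.045,0,0,0.0854,-0.15,0.052,0,0,0.0854,-0.15,0.052,0,0,0.0854,-0.15,0.052,0,0,0.0854,-0.15,0.052,0,0,0.0854,-0.15,0.052,0,0,0.0854,-0.15,0.052,0,0,0.0854,-0.15,0.052,0,0]

```text
clock: 14.55
position: [0.6249, -0.328, 0.3442]
ee_rot: [0.707, 0.707, -0.0, 0.0]
ft_force: [-1.1, -0.4, 1.0]
grip_width: 1.0
```

```bash
python3 st.py; python3 - <<'E'
from workcell import manip
import cv2,numpy as np
n="wrist"
c=manip.calibration(n); im,d=manip.camera(n); np.savez(f"{n}7.npz",im=im,d=d,mtx=c["mtx"],T=c["world_to_cam"])
cv2.imwrite(f"pics/{n}7.png",im[:,:,::-1])
from h import *
m=c["mtx"];T=c["world_to_cam"]
v,u=np.mgrid[0:480,0:640]
X=np.stack([(u-m[0,2])/m[0,0]*d,(v-m[1,2])/m[1,1]*d,d],-1);W=(X-T[:3,3])@T[:3,:3]
for nm,x,y,z in (("short",.625,-.223,.17),("long",.482,-.216,.195)):
  print(nm,"expected px",proj((x,y,z),m,T))
  s=(np.hypot(W[...,0]-x,W[...,1]-y)<.03)&(abs(W[...,2]-z)<.004)&(d>0);P=W[s]
  if len(P): print(len(P),"min",P.min(0),"max",P.max(0),"mean",P.mean(0))
E
```

```text
t 14.55 pos [ 0.6249 -0.328   0.3442] toolx [-0.  1. -0.] tooly [1. 0. 0.] z [ 0. -0. -1.] F [-1.1 -0.4  1. ] g 0.9998953156768305 q [ 0.75  0.56 -0.58  1.01  0.29  1.65  0.27]
short expected px [320.38184518  57.69308483]
1017 min [ 0.61452622 -0.23699774  0.16675543] max [ 0.63763764 -0.21372467  0.17230605] mean [ 0.62599327 -0.22522956  0.16965635]
long expected px [85.40408211 41.43848583]
1323 min [ 0.47115622 -0.22927513  0.19104927] max [ 0.49547952 -0.20602873  0.19679979] mean [ 0.48435826 -0.21774354  0.19451968]
```

View pics/wrist7.png

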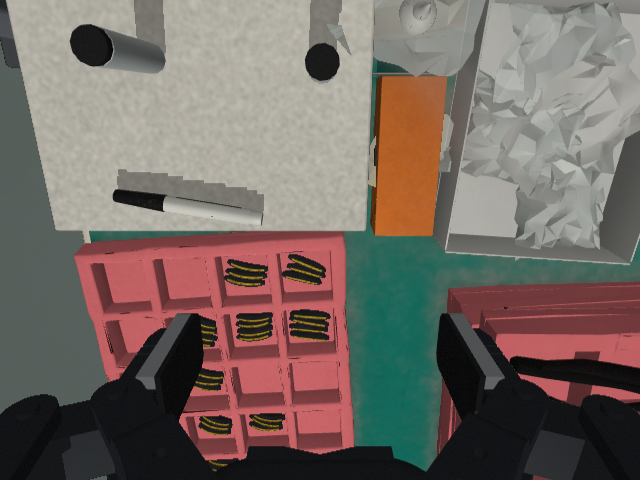

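The short post's top is at (322,62) in the wrist view, which gives (0.626, -0.225, 0.170). That matches the expected height and the earlier estimate. I'll approach it and grasp.

jog_arm:
  steps: [0.0854,0.02,0,0,0,0.0854,0.06,0,0,0,0.0854,0.09,0.001,0,0,0.0854,0.1025,0.001,0.02,0,0.0854,0.1025,0.001,0.055,0,0.0854,0.1025,0.001,0.095,0,0.0854,0.1025,0.001,0.135,0,0.0854,0.1025,0.001,0.165,0,0.0854,0.1025,0.001,0.182,0,0.0854,0.1025,0.001,0.191,0]

```text
clock: 15.6
position: [0.6255, -0.2259, 0.1516]
ee_rot: [0.707, 0.707, -0.0, -0.001]
ft_force: [-0.3, 0.2, -0.2]
grip_width: 0.998
```

jog_arm:
  steps: [0.0854,0,0,0,0,0.0854,0,0,0,0,0.05,0,0,0,0,0.03,0,0,0,0,0.015,0,0,0,0,0.015,0,0,0,0,0.015,0,0,0,0,0.015,0,0,0,0,0.015,0,0,0,0,0.015,0,0,0,0]
  grip_force: 50

```text
clock: 16.6
position: [0.6262, -0.226, 0.1532]
ee_rot: [0.707, 0.707, 0.0, 0.0]
ft_force: [0.9, -0.6, 3.3]
grip_width: 0.258
```

```bash
python3 st.py; python3 - <<'E'
from workcell import manip
import cv2,numpy as np
for n in ("wrist",):
  im,d=manip.camera(n)
  cv2.imwrite(f"pics/{n}8.png",im[:,:,::-1])
E
```

```text
t 16.6 pos [ 0.6262 -0.226   0.1532] toolx [-0.  1. -0.] tooly [1.    0.    0.001] z [ 0.001 -0.    -1.   ] F [ 0.9 -0.6  3.3] g 0.25795608911820544 q [ 0.7   0.55 -0.6   1.43  0.32  1.25  0.07]
```

View pics/wrist8.png

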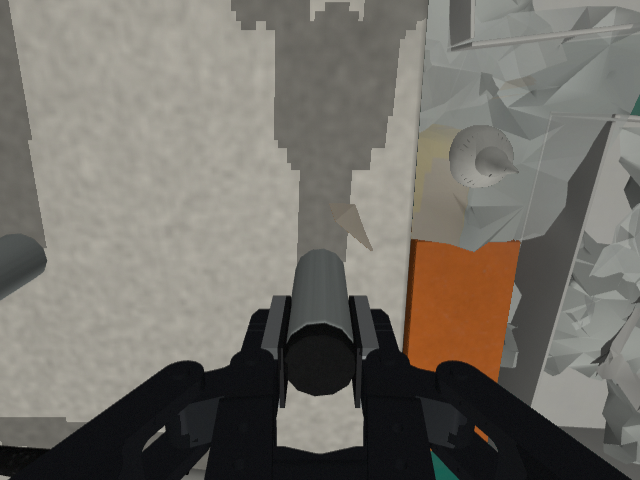

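The grip is good: the opening is about 22 mm and the post is upright between the pads. I'll lift it and carry it to the socket.

jog_arm:
  steps: [0.015,0,0,-0.01,0,0.015,0,0,-0.035,0,0.015,0,0,-0.07,0,0.015,0,0,-0.095,0,0.015,0.02,-0.008,-0.1,0,0.015,0.06,-0.023,-0.1,0,0.015,0.1,-0.038,-0.1,0,0.015,0.14,-0.054,-0.1,0,0.015,0.18,-0.069,-0.1,0,0.015,0.215,-0.082,-0.1,0]

```text
clock: 17.65
position: [0.5426, -0.0088, 0.2531]
ee_rot: [0.707, 0.708, -0.0, -0.0]
ft_force: [0.3, 0.5, -1.0]
grip_width: 0.26
```

jog_arm:
  steps: [0.015,0.015,-0.006,0,0,0.015,0.025,-0.0097,0,0,0.015,0.025,-0.0097,0,0,0.015,0.025,-0.0097,0,0,0.015,0.025,-0.0097,0,0,0.015,0.025,-0.0097,0,0,0.015,0.025,-0.0097,0,0,0.015,0.025,-0.0097,0,0,0.015,0.025,-0.0097,0,0,0.015,0.025,-0.0097,0,0]

```text
clock: 18.65
position: [0.5343, 0.014, 0.2528]
ee_rot: [0.707, 0.707, -0.0, 0.0]
ft_force: [-0.1, -0.2, -1.1]
grip_width: 0.255
```

```bash
python3 st.py; python3 - <<'E'
from workcell import manip
import cv2,numpy as np
for n in ("wrist","side"):
  c=manip.calibration(n);im,d=manip.camera(n);np.savez(f"{n}9.npz",im=im,d=d,mtx=c["mtx"],T=c["world_to_cam"])
  cv2.imwrite(f"pics/{n}9.png",im[:,:,::-1] if n=="wrist" else cv2.resize(im[170:320,220:420,::-1],None,fx=4,fy=4))
E
```

```text
t 18.65 pos [0.5343 0.014  0.2528] toolx [-0.  1. -0.] tooly [1. 0. 0.] z [ 0. -0. -1.] F [-0.1 -0.2 -1.1] g 0.25520595226242504 q [ 0.57  0.21 -0.77  1.66  0.15  1.33 -0.22]
```

View pics/wrist9.png

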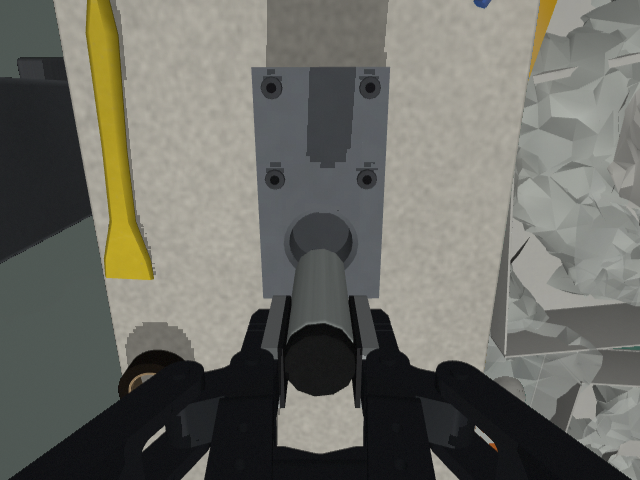

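View pics/side9.png

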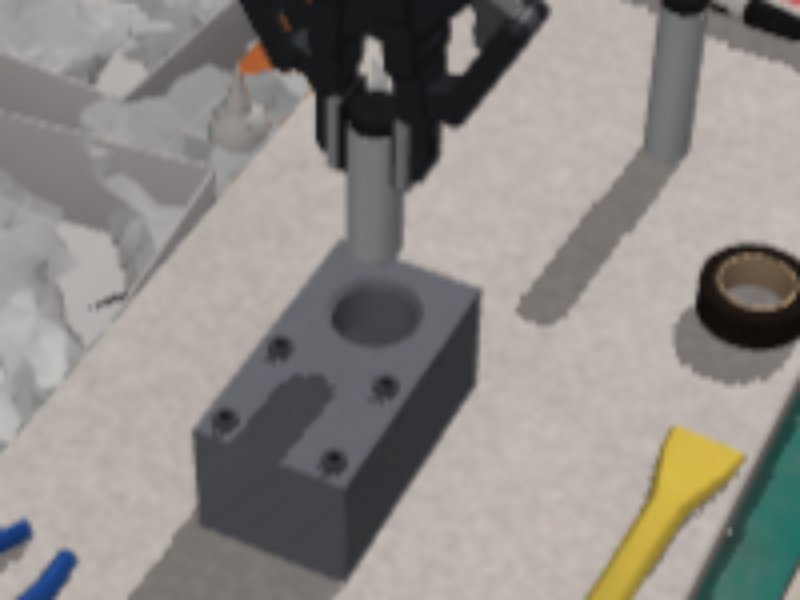

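```bash
python3 - <<'E'
from h import *
f=np.load("wrist9.npz");m=f["mtx"];T=f["T"]
a=onplane((321,210.5),m,T,.155);l=onplane((285.5,240),m,T,.155);r=onplane((356.5,240),m,T,.155)
print("far rim",a,"left",l,"right",r, "bore+chamfer width",r[0]-l[0],"corners",[np.round(onplane(p,m,T,.155)[:2],4) for p in ((252,67),(389,67),(264,297),(380,297))])
E
```

```text
far rim [0.53465558 0.03391131 0.155     ] left [0.51426035 0.01632197 0.155     ] right [0.55511063 0.01634406 0.155     ] bore+chamfer width 0.04085028753912445 corners [array([0.4998, 0.1087]), array([0.5688, 0.1088]), array([ 0.5003, -0.0202]), array([ 0.5704, -0.0202])]
```

The socket centre measures (0.5347, 0.0140) and the post is within about 1 mm of it. I'll lower the post.

jog_arm:
  steps: [0.015,-0.001,0,0.01,0,0.015,-0.001,0,0.025,0,0.015,-0.001,0,0.038,0,0.015,-0.001,0,0.048,0,0.015,-0.001,0,0.056,0,0.015,-0.001,0,0.06,0,0.015,-0.001,0,0.0625,0,0.015,-0.001,0,0.064,0,0.015,-0.001,0,0.065,0,0.015,-0.001,0,0.0655,0]

```text
clock: 19.75
position: [0.5346, 0.0131, 0.188]
ee_rot: [0.707, 0.707, 0.0, 0.0]
ft_force: [-1.3, 0.0, 6.9]
grip_width: 0.257
```

```bash
python3 st.py
```

```text
t 19.75 pos [0.5346 0.0131 0.188 ] toolx [ 0.  1. -0.] tooly [ 1.    -0.     0.001] z [ 0.001 -0.    -1.   ] F [-1.3  0.   6.9] g 0.25662344727668934 q [ 0.56  0.26 -0.76  1.75  0.19  1.21 -0.26]
```

The foot is on the bottom: TCP z is 0.188 as predicted, with a light 7 N contact. I'll release, rise and look.

jog_arm:
  steps: [0.02,0,0,0,0,0.03,0,0,0,0,0.04,0,0,0,0,0.06,0,0,0,0,0.0854,0,0,0,0,0.0854,0,0,0,0,0.0854,0,0,-0.005,0,0.0854,0,0,-0.03,0,0.0854,0,0,-0.07,0,0.0854,0,0,-0.11,0]

```text
clock: 20.75
position: [0.5338, 0.0132, 0.2988]
ee_rot: [0.707, 0.707, -0.0, -0.0]
ft_force: [1.6, 0.1, 0.7]
grip_width: 1.001
```

jog_arm:
  steps: [0.0854,-0.03,0,-0.02,0,0.0854,-0.06,0,-0.03,0,0.0854,-0.09,0,-0.03,0,0.0854,-0.12,0,-0.03,0,0.0854,-0.14,0,-0.03,0,0.0854,-0.15,0,-0.03,0,0.0854,-0.15,0,-0.03,0,0.0854,-0.15,0,-0.03,0,0.0854,-0.15,0,-0.03,0,0.0854,-0.15,0,-0.03,0]

```text
clock: 21.75
position: [0.5344, -0.1357, 0.3275]
ee_rot: [0.706, 0.708, 0.0, 0.0]
ft_force: [0.5, -1.0, -0.1]
grip_width: 1.002
```

```bash
python3 st.py; python3 - <<'E'
from workcell import manip
import cv2,numpy as np
from h import *
for n in ("wrist","side"):
  c=manip.calibration(n);im,d=manip.camera(n);m=c["mtx"];T=c["world_to_cam"]
  cv2.imwrite(f"pics/{n}10.png",im[:,:,::-1])
  v,u=np.mgrid[0:480,0:640]
  X=np.stack([(u-m[0,2])/m[0,0]*d,(v-m[1,2])/m[1,1]*d,d],-1);W=(X-T[:3,3])@T[:3,:3]
  for nm,x,y,z in (("post",.5345,.014,.205),("rod",.478,.243,.225),("long",.484,-.218,.195)):
    s=(np.hypot(W[...,0]-x,W[...,1]-y)<.03)&(abs(W[...,2]-z)<.004)&(d>0);P=W[s]
    if len(P): print(n,nm,len(P),"mid",np.round((P.min(0)+P.max(0))/2,4),"mean",np.round(P.mean(0),4),"ext",np.round(np.ptp(P,0),4))
E
```

```text
t 21.75 pos [ 0.5344 -0.1357  0.3275] toolx [-0.002  1.    -0.   ] tooly [1.    0.002 0.   ] z [ 0. -0. -1.] F [ 0.5 -1.  -0.1] g 1.002184352248558 q [ 0.75  0.2  -0.67  1.5   0.12  1.49  0.08]
wrist long 767 mid [ 0.4832 -0.2172  0.1938] mean [ 0.4837 -0.2161  0.1945] ext [0.0234 0.023  0.0056]
side post 122 mid [0.5332 0.0156 0.2043] mean [0.5324 0.0167 0.2044] ext [0.0238 0.0242 0.0065]
side rod 215 mid [0.4758 0.2456 0.2245] mean [0.4752 0.2465 0.2244] ext [0.0236 0.0239 0.0068]
side long 85 mid [ 0.4818 -0.2169  0.1946] mean [ 0.4811 -0.2137  0.1947] ext [0.0233 0.0287 0.007 ]
```

View pics/wrist10.png

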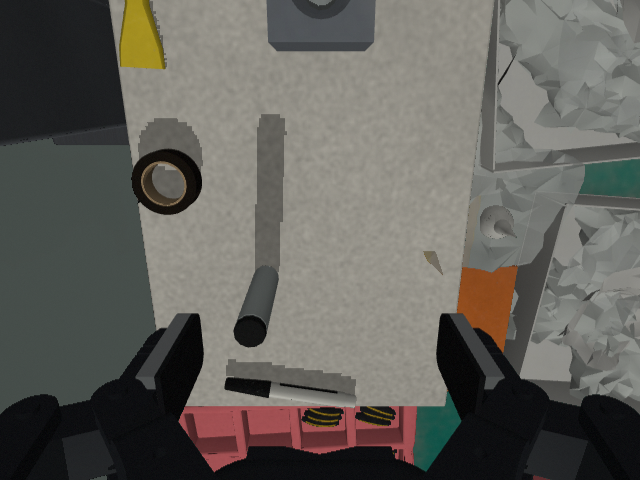

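View pics/side10.png

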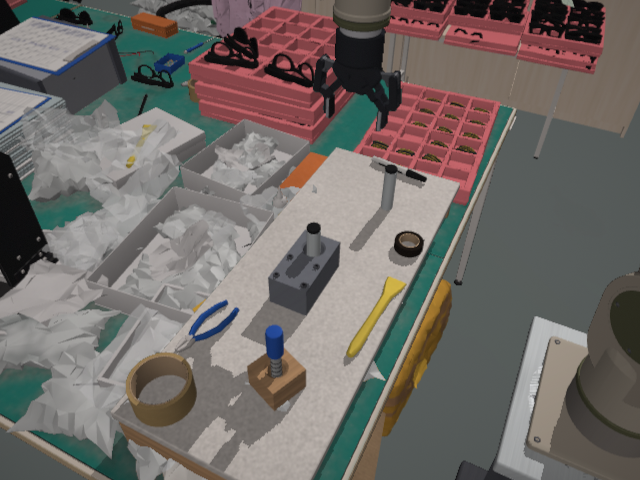

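The side view shows the short post upright in the socket at (314,240), with its top at z ≈ 0.205, so 50 mm shows. The rod is in its stand at (274,343), the long post is unmoved at (390,185), and the gripper is clear of everything.

```bash
python3 -c "
from workcell import manip
print(manip.hand_in())"
```

```text
the job is handed in; nothing more can be done
None
```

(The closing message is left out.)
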